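Clamp the re-glued tray rail with a one-hand ratchet clamp and keep the squeeze

TASK

The loose end rail of the bamboo tray has just been glued and the one-hand bar clamp lies ready around the tray: flip the red toggle on the clamp's head over from free to locked (towards the handle), so that the ratchet engages, then pump the trigger against the handle until both soft jaws grip the tray and the rail is pressed fully home. Close the jaws with the trigger alone, do not squeeze so hard that the thin bamboo is crushed, and leave the ramekin, pusher, bowl and glue bottle where they stand. Finish while still holding the trigger squeezed, with the jaws gripping the tray; do not let go.

Things in the scene. Friction and masses are not known exactly. Their poses are not given: they have to be found in the camera images.
- grip (a point): Where to squeeze the clamp (black, loose, 0.8 kg, lying flat on the counter, 36 mm high): midway between the handle's rear face and the trigger's front face, 68 mm apart here (about 38 with the trigger fully in), 18 mm up. Fixed to the head. Clamp axes: y along the bar from head to far jaw, -x out along the handle, z up. Squeeze along y, from above. The bar lies at x = +80 mm from here.
- clamp_trigger (a joint): Orange trigger (rad): 0 sprung out, 0.37 fully in; its spring resists with about 3 N at grip. Toggle locked: a full stroke draws the bar in 12 mm; let it spring out, squeeze again. Toggle free: it drives nothing. Once the jaws bear on the tray it stops short (under 0.33); a grip of F newtons then presses them with F to 1.8 F: 25 to 45 N is right, over 60 may crush (120 N on the tray).
- trigger_face (a point): On the front face of the trigger blade, level with grip, 34 mm from it in +y when out; it moves with the trigger. The blade is 11 mm thick, 7 to 29 mm above the counter, and reaches from 40 mm nearer the bar to 45 mm farther out than this point. Its hinge is vertical, at the bar (x = +80, y = +9 mm from grip).
- clamp_handle: The fixed black handle, moulded with the head: 100 mm long, 22 mm thick, 3 to 33 mm above the counter, rear face 34 mm from grip in -y, from 40 mm nearer the bar to 67 mm farther out than grip. Its origin is the clamp's: on the counter under the bar, 80 mm in +x and 5 mm in +y of grip.
- clamp_lever (a joint): Red thumb toggle standing on the head (rad): 0 free (leans away from the handle, towards the tray side, +x of the clamp; pawls lifted), 0.9 locked (leans towards the handle, -x; ratchet engaged). Its axle lies along the bar (y); at 0.45 it stands upright. It snaps into a detent at each end; needs about 0.05 N m, 2 N at the tip, pushed along -x of the clamp. Locked means past 0.75.
- lever_pivot (a point): Middle of the red toggle's axle, 40 mm above the counter; axes as grip. The top of the head is 36 mm above the counter, the toggle's cheeks 45 mm; only the toggle stands higher.
- lever_tip (a point): Near the end of the red toggle, 34 mm from its axle (37 to the very end, 71 to 74 mm above the counter at 0 or 0.9); moves with it. The toggle is 20 mm wide along y, 7 mm thick (10 at the end).
- clamp_bar (a joint): How far the toothed steel bar with the far jaw has been drawn in (m): the pads stand 252 mm apart at 0, and less by this value as it grows. Only the trigger may drive it.
- clamp_jaw_pad: Orange soft pad on the head's jaw, 42 x 8 x 30 mm, facing the far jaw. Its origin is the clamp's, as for the handle.
- clamp_far_pad: Orange soft pad on the far jaw, 42 x 8 x 30 mm, facing the head. Its origin travels with the bar, on the counter under the bar, and is the clamp's when clamp_bar is 0.
- jaw_pad_face (a point): Centre of the face of the pad on the head, 18 mm above the counter.
- far_pad_face (a point): Centre of the face of the far pad, 18 mm above the counter.
- tray_mid (a point): Middle of the loose bamboo tray (220 mm along y, 130 along x, 40 high at the end rails), 20 mm above the counter. It lies between the jaws, a few millimetres from the head's pad and more from the far one; axes nearly the clamp's.
- tray_rail (a joint): How far the loose end rail (at the far jaw, 130 x 12 x 39 mm, on two dowels) stands off the tray (m): 0 fully home, 0.003 to 0.005 at the start. It slides stiffly, about 7 N.
- ramekin_mid (a point): Glass ramekin, 86 mm across, 45 mm high; point half-way up. Leave alone.
- pusher_mid (a point): Grey plastic food pusher standing upright, 74 mm across its cap, 102 mm high; point half-way up. Leave alone.
- bowl_mid (a point): Clear processor bowl, 180 mm across, 125 mm high, with a side handle along its own +x (to 132 mm from the middle); point half-way up. Leave alone.
- glue_mid (a point): Cream glue bottle with an orange nozzle, 54 mm across, 152 mm high; point 60 mm up. Leave alone.

How it is judged:
By the outcome, as a careful person would: the job done as asked, in the order asked, and still so for the second after the job is handed in, while the arm keeps its last pose, push and grip.
It also fails if it takes over 42 s, if anything falls off the work surface, if the arm or the gripper's body presses on something with over 40 N, if the wrist force passes 120 N, or if a joint passes its speed limit or range.

ROBOT

A 6-joint arm with a two-finger parallel gripper is mounted at the origin on the work surface. World frame = base frame: x ahead of the robot, y to its left, z up, the work surface at z = 0. Lengths are in mm, angles in rad, forces in N, time in s.
With the tool pointing down it reaches from about 400 to 925 mm from the base axis. Payload 12.5 kg.
Tool frame: the origin (TCP) lies between the finger pads; the fingertips stand 14 mm ahead of it and the grasp point (between the pads) lies 5 mm behind it; x points along the fingers, y is the direction in which the jaws open and shut, and the axes are right-handed (so a half turn about x gives the same grasp; the last joint's range is limited). The gripper opens to 95 mm and grips with 3 to 60 N. Pads are 20 mm wide; open, the fingers measure 119 mm over their backs; the gripper's body (75 mm by 180 mm) begins 59 mm behind the grasp point.
Start: joints at [1.234, 0.491, 1.559, -0, 1.092, -0.106], TCP at [142.954, 608.448, 228.661] pointing down, gripper open.
Joint ranges: [-3.1, 3.1], [-0.84, 2.19], [0.05, 2.79], [-1.13, 4.28], [0.06, 2.93], [-2.69, 2.69]. Speed limits (rad/s): [2.22, 2.22, 2.79, 3.14, 3.14, 3.14].

INTERFACE

Orientations are given as [roll, pitch, yaw] about the fixed x, y, z axes, in that order (R = Rz(yaw) Ry(pitch) Rx(roll)).
In Python, from cell import env, cams gives the robot as it stands.
- The arm moves only by the tool carry_out, never from a script. Its arguments are lists of equal length, an entry for each row: "grip": the closure, from -1 (fully open) to 1 (shut); "linear": the shift along the tool's x, y, z scaled (see below), a list of three; "turn": the turn about the tool's x scaled (see below). In form: {"grip": [grip, ...], "linear": [[tx, ty, tz], ...], "turn": [turn, ...]}. A call has 1 to 5 rows; each row shifts and turns the commanded pose from where the row before left it, along the tool's axes as they then stand; what a row does not reach is not made up. The controller multiplies each number of a shift by 0.5 m and each number of a turn by 180 degrees. A row lasts 1/10 s, in which the tool goes at most 50 mm and 8.59 degrees, less where a joint would pass 70% of its speed; a pose out of reach is approached as far as the arm can. A call with a number of a shift or a turn outside -1 to 1 is refused whole. A call with a gripper value outside its range is refused whole. The fingers move at their own pace and stop on an object; the grip force is fixed at half the most. Time passes only in rows, so rows that do not move let the fingers close. It gives the time, the measured TCP pose, the force and the opening at its end, in the units of the state.
- env.state(): the state, without advancing time (a new reading comes with each control period).
- cams.read_camera(name): name is "side" or "top" or "wrist"; returns the picture (420x560x3 uint8, blue, green, red); there is no depth.
- cams.camera_info(name): a dict with "fx", "fy", "cx", "cy" (pixels), "view" (4x4, takes a point from world to camera coordinates). Camera axes: x right, y down, z forward; pixel columns grow to the right and rows downward; lengths in mm; the calibration is good to about 2 mm. A picture is of the moment at which its call begins: read the wrist's pose just before it. camera_info takes no time and is no camera call; for the wrist camera it gives the pose at the moment of the call.
- env.job_done(): hands the job in, once; it reports no verdict.
The state is a dict: "t": time; "joints": joint angles; "qvel": joint speeds; "tau": joint torques, N m; "eef_pos": TCP position; "tcp_rot": TCP orientation; "ft_force": force on the tool from outside, world axes, zero at the start; "moment": the same for the moment, N m; "opening": opening from 0.0 (shut) to 1.0 (fully open).
Only numpy, scipy, OpenCV 4.12 (cv2) and the standard library are available. Lean on these libraries where they do the work, as an engineer would, in place of code of your own. Each camera call takes 0.05 s, during which the arm holds its last target. There are 200 camera calls.

## Working session

There is one attempt and no reset: what is moved stays moved. The work goes in short steps, Python scripts to look and compute and a tool call to move; the robot and the scene stay as the last step left them, time stands still between calls to the robot, and variables do not carry over. Pictures are saved under pics/ and viewed, about 8 in all and at most 12, crops included, and the job is handed in when it is done.

Besides the shell and the picture viewer there is one more tool, called after ">>>" by a JSON object that holds its "op" and its "data", one argument or row to a line. carry_out: Moves the arm, as the interface text tells. Shifts and turns lie within -1 to 1; 1 stands for 0.5 m of shift or 180 degrees of turn. Its arguments: {"type":"object","properties":{"grip":{"type":"array"},"linear":{"type":"array"},"turn":{"type":"array"}},"required":["grip","linear","turn"]}

```bash
mkdir -p pics; ls; python3 - <<'E'
from cell import env, cams
import cv2,numpy as np
s=env.state();print({k:np.round(v,3).tolist() for k,v in s.items()})
for n in("top","side"):
    cv2.imwrite(f"pics/{n}0.png",cams.read_camera(n)); i=cams.camera_info(n); print(n,i['fx'],i['cx'],i['cy'],np.round(i['view'],3).tolist())
E
```

```text
pics
{'t': 0.0, 'joints': [1.234, 0.492, 1.559, -0.0, 1.092, -0.106], 'qvel': [-0.0, -0.002, -0.001, 0.001, -0.0, -0.0], 'tau': [0.002, -61.265, -25.819, 0.069, 0.048, -0.0], 'eef_pos': [142.881, 608.201, 228.067], 'tcp_rot': [-1.663, 1.57, -1.894], 'ft_force': [0.431, -0.338, -0.318], 'moment': [-0.033, -0.005, 0.017], 'opening': 1.0}
top 494.99021843435276 288.15338845309753 205.35751575210344 [[0.025, -1.0, 0.011, 22.896], [-0.986, -0.027, -0.163, 589.005], [0.163, -0.007, -0.987, 1226.973], [0.0, 0.0, 0.0, 1.0]]
side 526.6097020943307 271.64716514379285 210.9458216635919 [[0.835, -0.55, -0.001, -465.727], [-0.349, -0.529, -0.774, 296.771], [0.425, 0.647, -0.633, 1485.435], [0.0, 0.0, 0.0, 1.0]]
```

View pics/top0.png

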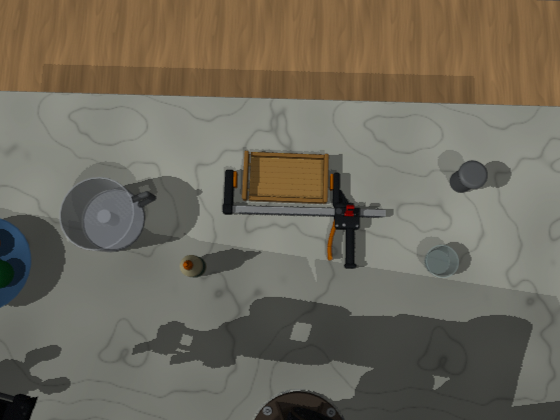

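View pics/side0.png

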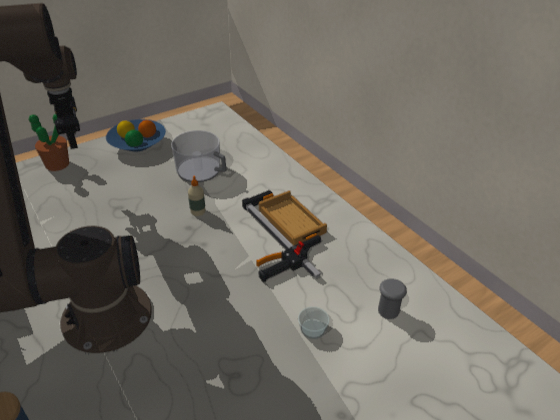

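```bash
cat > h.py <<'E'
from cell import env, cams
import cv2,numpy as np
def w(n,u,v,z,i=None):
    i=i or cams.camera_info(n); V=np.array(i['view']); R,t=V[:3,:3],V[:3,3]
    d=R.T@[(u-i['cx'])/i['fx'],(v-i['cy'])/i['fy'],1]; c=-R.T@t
    return c+d*(z-c[2])/d[2]
def px(n,p,i=None):
    i=i or cams.camera_info(n); V=np.array(i['view']); q=V[:3,:3]@p+V[:3,3]
    return np.array([i['cx']+i['fx']*q[0]/q[2], i['cy']+i['fy']*q[1]/q[2]])
E
python3 - <<'E'
from h import *
im=cv2.imread('pics/top0.png')
cv2.imwrite('pics/c1.png',cv2.resize(im[140:280,210:400],None,fx=4,fy=4,interpolation=cv2.INTER_CUBIC))
im=cv2.imread('pics/side0.png')
E
```

```text
(no output)
```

View pics/c1.png

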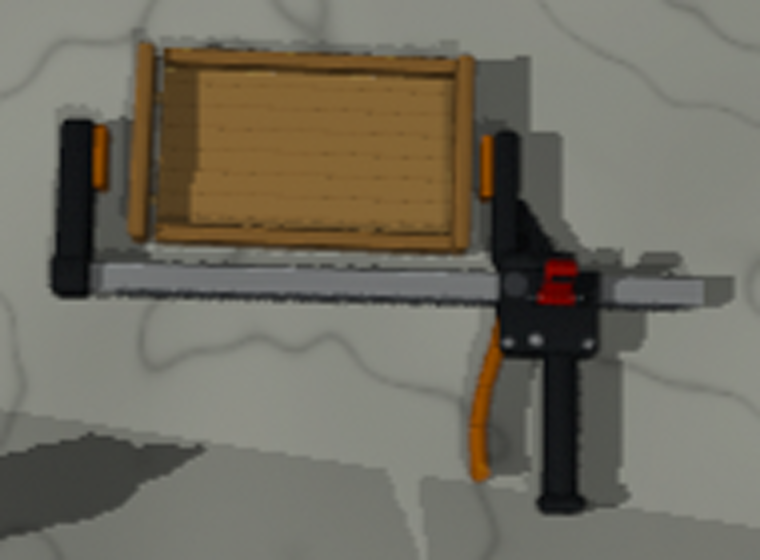

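```bash
python3 - <<'E'
from h import *
for n,u,v,z in [("barL",100,277,22),("barR",700,291,22),("rear",580,430,33),("rearTop",578,365,33),("rearBot",580,490,33),("handend",562,512,33),("trigface",472,440,29),("trigtip",480,480,29),("leverTop",558,268,72),("leverL",543,297,45),("headR",597,330,36),("headL",500,340,36),("headpad",482,167,33),("farpad",107,157,33)]:
    print(n,np.round(w("top",u/4+210,v/4+140,z),1))
E
```

```text
barL [578.4 177.2  22. ]
barR [ 579.7 -216.9   22. ]
rear [ 485.4 -136.7   33. ]
rearTop [ 527.4 -135.2   33. ]
rearBot [ 447.  -136.8   33. ]
handend [ 432.7 -125.3   33. ]
trigface [477.5 -67.6  29. ]
trigtip [451.9 -73.   29. ]
leverTop [ 584.2 -116.8   72. ]
leverL [ 569.5 -110.8   45. ]
headR [ 550.2 -147.1   36. ]
headL [542.  -84.3  36. ]
headpad [656.6 -71.6  33. ]
farpad [656.5 174.9  33. ]
```

```bash
cat >> h.py <<'E'
from scipy.spatial.transform import Rotation as Ro
def rot(): return Ro.from_euler('xyz',env.state()['tcp_rot']).as_matrix()
def go(p):
    s=env.state();R=rot();d=np.array(p)-s['eef_pos']
    print('t',round(s['t'],2),'tcp',np.round(s['eef_pos'],1),'tool shift/500:',np.round(R.T@d/500,4),'norm',np.linalg.norm(d).round(1))
    print('tool y in world',np.round(R[:,1],3),'z',np.round(R[:,2],3),'x',np.round(R[:,0],3), 'q6',round(s['joints'][5],2),'F',np.round(s['ft_force'],1),'op',round(s['opening'],3))
E
python3 - <<'E'
from h import *
go([625,-113,215])
for n,u,v,z in [("glue",192,265,130),("bowl",103,215,60)]: print(n,w("top",u,v,z).round())
E
```

```text
t 0.1 tcp [142.9 608.2 228.1] tool shift/500: [ 0.0273 -1.1837  1.2686] norm 867.6
tool y in world [ 0.229  0.973 -0.001] z [ 0.973 -0.229 -0.   ] x [-0.    -0.001 -1.   ] q6 -0.11 F [-0.2  0.1 -0.5] op 1.001
glue [426. 262. 130.]
bowl [549. 507.  60.]
```

>>> {"op": "carry_out", "data": {
  "grip": [1, 1, 1, 1, 1],
  "linear": [
    [0, -0.05, 0.075],
    [0, -0.05, 0.075],
    [0, -0.06, 0.07],
    [0, -0.06, 0.07],
    [0, -0.06, 0.07]
  ],
  "turn": [-0.0147, -0.0147, -0.0147, -0.0147, -0.0147]
}}

```text
t: 0.6
eef_pos: [303.0, 443.2, 228.5]
tcp_rot: [-2.353, 1.57, -2.351]
ft_force: [0.6, 0.5, 0.4]
opening: 0.635
```

```bash
python3 -c "
from h import *
go([625,-113,215])"
```

```text
t 0.6 tcp [303.  443.2 228.5] tool shift/500: [ 0.0271 -1.114   0.6415] norm 642.9
tool y in world [-0.002  1.    -0.   ] z [ 1.     0.002 -0.   ] x [-0. -0. -1.] q6 -0.73 F [0.6 0.5 0.4] op 0.635
```

>>> {"op": "carry_out", "data": {
  "grip": [1, 1, 1, 1, 1],
  "linear": [
    [0, -0.08, 0.055],
    [0, -0.08, 0.055],
    [0, -0.08, 0.055],
    [0, -0.08, 0.055],
    [0, -0.08, 0.055]
  ],
  "turn": [0, 0, 0, 0, 0]
}}

```text
t: 1.1
eef_pos: [440.5, 243.1, 228.6]
tcp_rot: [2.657, 1.571, 2.657]
ft_force: [0.2, 0.3, -0.6]
opening: 0.212
```

>>> {"op": "carry_out", "data": {
  "grip": [1, 1, 1, 1, 1],
  "linear": [
    [0, -0.08, 0.05],
    [0, -0.08, 0.05],
    [0, -0.08, 0.05],
    [0, -0.08, 0.05],
    [0, -0.08, 0.04]
  ],
  "turn": [0, 0, 0, 0, 0]
}}

```text
t: 1.6
eef_pos: [560.7, 42.9, 228.4]
tcp_rot: [2.36, 1.571, 2.359]
ft_force: [-0.0, -0.2, -0.4]
opening: 0.005
```

```bash
python3 -c "
from h import *
go([625,-113,150])"
```

```text
t 1.6 tcp [560.7  42.9 228.4] tool shift/500: [ 0.1567 -0.3119  0.1288] norm 186.0
tool y in world [0. 1. 0.] z [ 1. -0. -0.] x [-0.  0. -1.] q6 -1.61 F [-0.  -0.2 -0.4] op 0.005
```

>>> {"op": "carry_out", "data": {
  "grip": [1, 1, 1, 1, 1],
  "linear": [
    [0.03, -0.078, 0.035],
    [0.03, -0.078, 0.035],
    [0.03, -0.078, 0.035],
    [0.03, -0.078, 0.035],
    [0, 0, 0]
  ],
  "turn": [0, 0, 0, 0, 0]
}}

```text
t: 2.1
eef_pos: [630.3, -115.3, 165.8]
tcp_rot: [3.04, 1.568, 3.036]
ft_force: [-0.5, 0.3, -0.4]
opening: 0.004
```

```bash
python3 - <<'E'
from h import *
go([625,-113,71])
i=cams.camera_info('wrist');cv2.imwrite('pics/w1.png',cams.read_camera('wrist'))
for p in [(499,-102,33),(579,-97,22),(578,-113,40),(593,-113,71)]: print(p,px('wrist',p,i).round())
import pickle;pickle.dump(i,open('w1.pkl','wb'))
E
```

```text
t 2.1 tcp [ 630.3 -115.3  165.8] tool shift/500: [ 0.1896  0.0045 -0.01  ] norm 94.9
tool y in world [0.004 1.    0.   ] z [ 1.    -0.004 -0.003] x [-0.003  0.    -1.   ] q6 -1.85 F [-0.5  0.3 -0.4] op 0.004
(499, -102, 33) [292.  51.]
(579, -97, 22) [296. 153.]
(578, -113, 40) [278. 154.]
(593, -113, 71) [278. 178.]
```

View pics/w1.png

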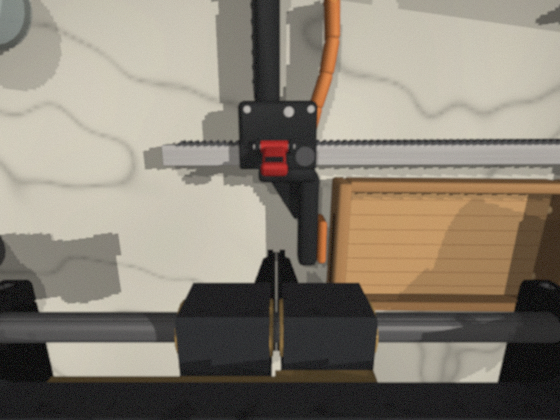

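>>> {"op": "carry_out", "data": {
  "grip": [1, 1, 1, 1, 1],
  "linear": [
    [0.09, 0, 0],
    [0.09, 0, 0],
    [0, 0, -0.03],
    [0, 0, -0.03],
    [0, 0, -0.01]
  ],
  "turn": [0, 0, 0, 0, 0]
}}

```text
t: 2.65
eef_pos: [594.1, -110.1, 79.0]
tcp_rot: [0.919, 1.57, 0.92]
ft_force: [1.0, 1.8, 0.9]
opening: 0.006
```

>>> {"op": "carry_out", "data": {
  "grip": [1, 1, 1, 1, 1],
  "linear": [
    [0, 0, -0.01],
    [0, 0, -0.01],
    [0, 0, -0.01],
    [0, 0, -0.01],
    [0, 0, 0]
  ],
  "turn": [0, 0, 0, 0, 0]
}}

```text
t: 3.15
eef_pos: [574.8, -111.2, 78.9]
tcp_rot: [-0.104, 1.57, -0.104]
ft_force: [3.1, 0.6, 0.4]
opening: 0.003
```

```bash
python3 - <<'E'
from h import *
go([576,-115,76])
i=cams.camera_info('wrist');a=cams.read_camera('wrist');b=cams.read_camera('top')
s=cams.read_camera('side')
cv2.imwrite('pics/w2.png',np.hstack([a[60:420,130:430],cv2.resize(s[200:300,220:350],(468,360),interpolation=cv2.INTER_CUBIC)]))
E
```

```text
t 3.15 tcp [ 574.8 -111.2   78.9] tool shift/500: [ 0.0058 -0.0076  0.0023] norm 4.9
tool y in world [ 0.  1. -0.] z [ 1.    -0.     0.001] x [ 0.001 -0.    -1.   ] q6 -1.87 F [3.1 0.6 0.4] op 0.003
```

View pics/w2.png

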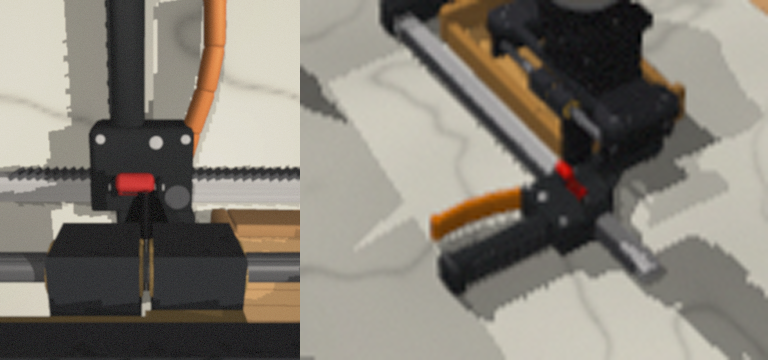

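The toggle is now upright or just past it, with the finger behind it (about (136,183) in the crop). I'll keep pushing.

>>> {"op": "carry_out", "data": {
  "grip": [1, 1, 1],
  "linear": [
    [0, 0, -0.008],
    [0, 0, -0.006],
    [0, 0, 0]
  ],
  "turn": [0, 0, 0]
}}

```text
t: 3.6
eef_pos: [568.7, -111.4, 79.2]
tcp_rot: [-0.228, 1.568, -0.228]
ft_force: [4.1, 0.1, 0.9]
opening: 0.006
```

>>> {"op": "carry_out", "data": {
  "grip": [1, 1, 1],
  "linear": [
    [0, 0, -0.006],
    [0, 0, -0.004],
    [0, 0, 0]
  ],
  "turn": [0, 0, 0]
}}

```text
t: 3.9
eef_pos: [563.8, -111.2, 79.3]
tcp_rot: [-0.162, 1.568, -0.162]
ft_force: [6.5, 2.6, 4.2]
opening: 0.004
```

```bash
python3 - <<'E'
from h import *
go([576,-115,200])
a=cams.read_camera('wrist')
s=cams.read_camera('side')
cv2.imwrite('pics/w3.png',np.hstack([a[60:420,130:430],cv2.resize(s[200:300,220:350],(468,360),interpolation=cv2.INTER_CUBIC)]))
E
```

```text
t 3.9 tcp [ 563.8 -111.2   79.3] tool shift/500: [-0.2413 -0.0076  0.0251] norm 121.3
tool y in world [ 0.     1.    -0.001] z [ 1.    -0.     0.003] x [ 0.003 -0.001 -1.   ] q6 -1.88 F [6.5 2.6 4.2] op 0.004
```

View pics/w3.png

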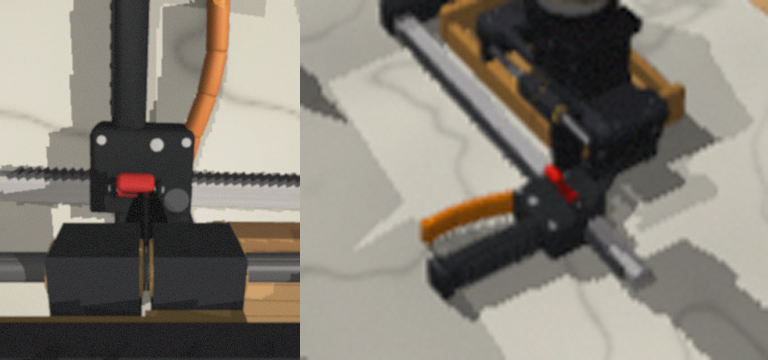

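>>> {"op": "carry_out", "data": {
  "grip": [1, 0, -1, -1, -1],
  "linear": [
    [0, 0, 0.02],
    [-0.07, 0, 0.02],
    [-0.09, 0, 0],
    [-0.09, 0, 0],
    [0, 0, 0]
  ],
  "turn": [0, 0, 0, 0, 0]
}}

```text
t: 4.5
eef_pos: [584.5, -111.6, 208.9]
tcp_rot: [-0.322, 1.564, -0.322]
ft_force: [0.6, 0.5, -0.7]
opening: 0.285
```

```bash
python3 - <<'E'
from h import *
go([490,-102,150])
i=cams.camera_info('wrist');a=cams.read_camera('wrist')
s=cams.read_camera('side');t=cams.read_camera('top')
import pickle;pickle.dump(i,open('w4.pkl','wb'))
cv2.imwrite('pics/w4f.png',a);cv2.imwrite('pics/t4.png',t)
k=lambda m:cv2.resize(m,(400,300),interpolation=cv2.INTER_CUBIC)
cv2.imwrite('pics/w4.png',np.vstack([np.hstack([k(t[190:280,280:400]),k(s[210:285,240:340])]),np.hstack([k(a),k(a[0:210,140:420])])]))
E
```

```text
t 4.5 tcp [ 584.5 -111.6  208.9] tool shift/500: [ 0.1164  0.0195 -0.1898] norm 111.8
tool y in world [-0.     1.    -0.002] z [1.    0.    0.007] x [ 0.007 -0.002 -1.   ] q6 -1.87 F [ 0.6  0.5 -0.7] op 0.285
```

View pics/w4.png

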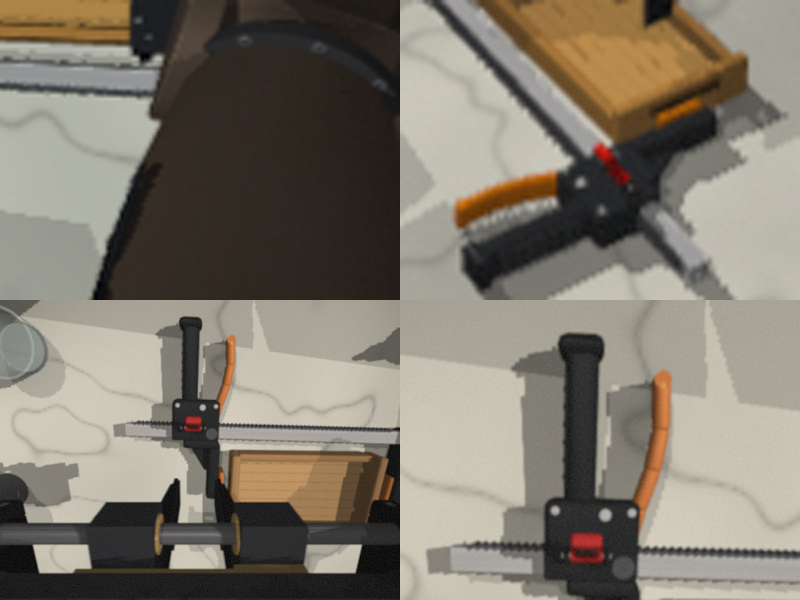

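```bash
python3 - <<'E'
from h import *
import pickle
i=pickle.load(open('w4.pkl','rb'));im=cv2.imread('pics/w4f.png')
f=lambda u,v:((u-400)/1.42857+140,(v-300)/1.42857)
for n,u,v,z in [("barL",460,559,22),("barR",760,568,22),("handRear_out",565,380,33),("rear_in",567,480,33),("front_out",601,380,33),("handend",581,336,33),("trigface tip",671,385,29),("trigface mid",667,440,29),("trigtip",663,372,29),("headL",546,540,36),("headR",638,540,36),("headtop",590,498,36),("lever top-edge",586,534,71),("lever bottom",586,562,45),("lever L",569,540,71),("lever R",603,540,71)]:
    print(n,np.round(w('',*f(u,v),z,i),1))
cv2.imwrite('pics/lev.png',np.hstack([cv2.resize(im[120:210,210:330],(400,300),interpolation=cv2.INTER_CUBIC),cv2.resize(cv2.imread('pics/w1.png')[90:180,210:330],(400,300),interpolation=cv2.INTER_CUBIC)]))
E
```

```text
barL [ 568.3 -208.8   22. ]
barR [574.9   9.   22. ]
handRear_out [ 451.9 -130.    33. ]
rear_in [ 512.8 -129.8   33. ]
front_out [ 451.9 -107.3   33. ]
handend [ 427.2 -119.7   33. ]
trigface tip [454.2 -62.4  29. ]
trigface mid [487.4 -63.5  29. ]
trigtip [446.6 -67.9  29. ]
headL [ 552.4 -144.7   36. ]
headR [552.4 -81.5  36. ]
headtop [ 524.3 -114.4   36. ]
lever top-edge [ 543.5 -116.6   71. ]
lever bottom [ 566.  -117.1   45. ]
lever L [ 547.2 -127.    71. ]
lever R [ 547.1 -106.2   71. ]
```

View pics/lev.png

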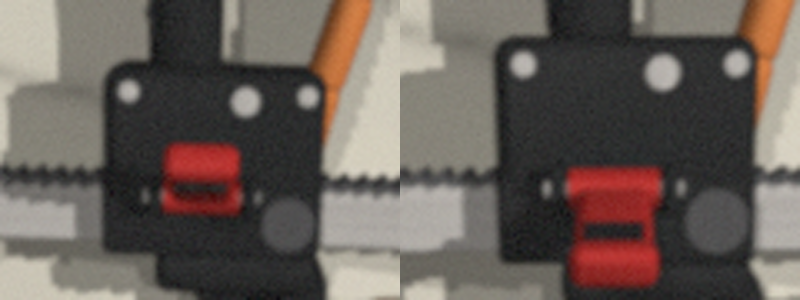

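>>> {"op": "carry_out", "data": {
  "grip": [-1, -1, -1, -1],
  "linear": [
    [0, 0.013, -0.09],
    [0.05, 0.014, -0.08],
    [0.05, 0, -0.014],
    [0, 0, 0]
  ],
  "turn": [0, 0, 0, 0]
}}

```text
t: 5.05
eef_pos: [488.0, -96.9, 150.5]
tcp_rot: [2.809, 1.563, 2.808]
ft_force: [0.6, -1.3, -0.2]
opening: 0.748
```

```bash
python3 - <<'E'
from h import *
go([492,-98,19])
i=cams.camera_info('wrist');a=cams.read_camera('wrist')
import pickle;pickle.dump(i,open('w5.pkl','wb'));cv2.imwrite('pics/w5f.png',a)
for y in (-49,-145): 
  for z in(5,33):print(y,z,px('',(492,y,z),i).round())
for p in [(492,-131,33),(492,-64,29),(452,-131,33),(452,-64,29),(572,-131,33)]:
    cv2.circle(a,tuple(int(c) for c in px('',p,i)),3,(0,255,0),1)
cv2.imwrite('pics/w5.png',a)
E
```

```text
t 5.05 tcp [488.  -96.9 150.5] tool shift/500: [ 0.2629 -0.0028  0.0098] norm 131.6
tool y in world [0.    1.    0.002] z [ 1.    -0.    -0.007] x [-0.007  0.002 -1.   ] q6 -1.9 F [ 0.6 -1.3 -0.2] op 0.748
-49 5 [326. 213.]
-49 33 [331. 222.]
-145 5 [224. 213.]
-145 33 [219. 222.]
```

View pics/w5.png

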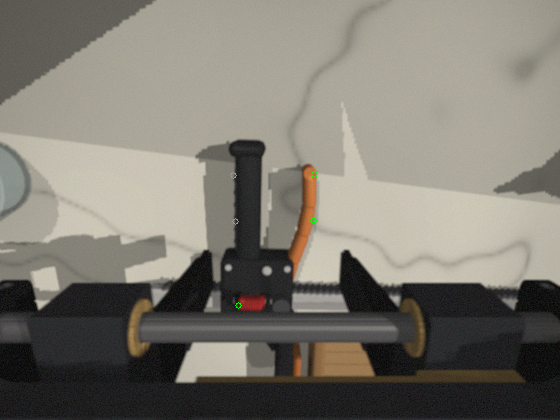

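>>> {"op": "carry_out", "data": {
  "grip": [-1, -1, -1, -1],
  "linear": [
    [0.09, -0.003, 0.008],
    [0.09, 0, 0],
    [0.06, 0, 0],
    [0, 0, 0]
  ],
  "turn": [0, 0, 0, 0]
}}

```text
t: 5.5
eef_pos: [494.4, -98.9, 30.7]
tcp_rot: [2.797, 1.565, 2.797]
ft_force: [-0.4, -0.2, 1.2]
opening: 0.996
```

```bash
python3 - <<'E'
from h import *
go([492,-98,20])
a=cams.read_camera('wrist')
cv2.imwrite('pics/w6.png',a)
E
```

```text
t 5.5 tcp [494.4 -98.9  30.7] tool shift/500: [ 0.0215  0.0018 -0.0047] norm 11.0
tool y in world [-0.     1.     0.002] z [ 1.     0.    -0.005] x [-0.005  0.002 -1.   ] q6 -1.9 F [-0.4 -0.2  1.2] op 0.996
```

View pics/w6.png

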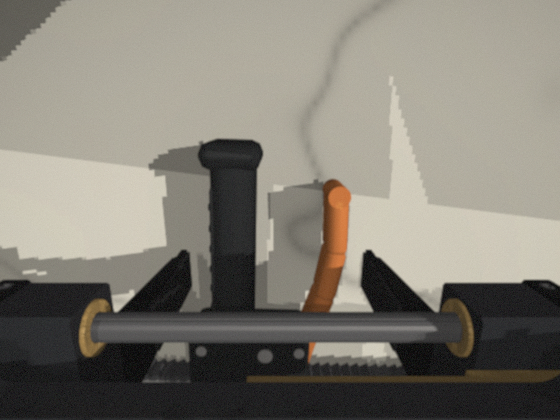

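>>> {"op": "carry_out", "data": {
  "grip": [-1, -0.44, -0.44, -0.44, -0.44],
  "linear": [
    [0.021, 0.002, -0.004],
    [0, 0, 0],
    [0, 0, 0],
    [0, 0, 0],
    [0, 0, 0]
  ],
  "turn": [0, 0, 0, 0, 0]
}}

```text
t: 6.05
eef_pos: [493.0, -98.2, 23.8]
tcp_rot: [-0.194, 1.57, -0.194]
ft_force: [0.3, 3.4, 1.7]
opening: 0.742
```

>>> {"op": "carry_out", "data": {
  "grip": [0.0, 0.3, 0.3, 0.3, 0.3],
  "linear": [
    [0, -0.0075, 0],
    [0, -0.0075, 0],
    [0, -0.0075, 0],
    [0, -0.0075, 0],
    [0, 0, 0]
  ],
  "turn": [0, 0, 0, 0, 0]
}}

```text
t: 6.55
eef_pos: [492.2, -113.8, 23.1]
tcp_rot: [-3.137, 1.57, -3.137]
ft_force: [-6.6, -3.7, 1.8]
opening: 0.413
```

>>> {"op": "carry_out", "data": {
  "grip": [0.3, 0.3],
  "linear": [
    [0, 0, 0],
    [0, 0, 0]
  ],
  "turn": [0, 0]
}}

```text
t: 6.75
eef_pos: [492.3, -113.7, 23.1]
tcp_rot: [-2.929, 1.57, -2.928]
ft_force: [-4.7, -4.2, 1.3]
opening: 0.409
```

```bash
python3 - <<'E'
from h import *
go([492,-98,20])
a=cams.read_camera('wrist');t=cams.read_camera('top');s=cams.read_camera('side')
k=lambda m:cv2.resize(m,(400,300),interpolation=cv2.INTER_CUBIC)
cv2.imwrite('pics/w7.png',np.vstack([np.hstack([k(t[150:270,220:380]),k(s[180:285,230:370])]),np.hstack([k(a),k(a[100:310,140:420])])]))
E
```

```text
t 6.75 tcp [ 492.3 -113.7   23.1] tool shift/500: [ 0.0061  0.0315 -0.0006] norm 16.0
tool y in world [-0.  1. -0.] z [ 1.     0.    -0.001] x [-0.001 -0.    -1.   ] q6 -1.93 F [-4.7 -4.2  1.3] op 0.409
```

View pics/w7.png

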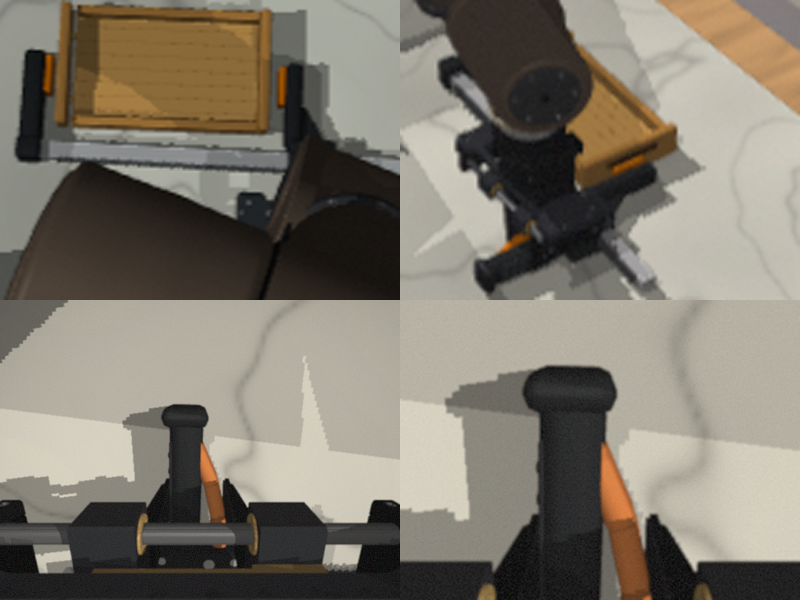

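First stroke worked: opening is 38.9 mm (trigger fully in) and the far pad has come closer to the rail. Next I'll release it, then squeeze again.

>>> {"op": "carry_out", "data": {
  "grip": [-0.2, -0.5, -0.5, -0.5, -0.5],
  "linear": [
    [0, 0.0075, 0],
    [0, 0.0075, 0],
    [0, 0.0075, 0],
    [0, 0.0085, 0],
    [0, 0, 0]
  ],
  "turn": [0, 0, 0, 0, 0]
}}

```text
t: 7.4
eef_pos: [493.6, -97.7, 23.2]
tcp_rot: [-0.187, 1.569, -0.187]
ft_force: [2.9, 1.4, -2.8]
opening: 0.735
```

>>> {"op": "carry_out", "data": {
  "grip": [-0.5, -0.5, -0.5],
  "linear": [
    [0, 0, 0],
    [0, 0, 0],
    [0, 0, 0]
  ],
  "turn": [0, 0, 0]
}}

```text
t: 7.7
eef_pos: [493.3, -97.8, 23.2]
tcp_rot: [-0.18, 1.57, -0.18]
ft_force: [3.9, 1.0, -1.5]
opening: 0.75
```

>>> {"op": "carry_out", "data": {
  "grip": [0.0, 0.3, 0.3, 0.3, 0.3],
  "linear": [
    [0, -0.0075, 0],
    [0, -0.0075, 0],
    [0, -0.0075, 0],
    [0, -0.0075, 0],
    [0, 0, 0]
  ],
  "turn": [0, 0, 0, 0, 0]
}}

```text
t: 8.2
eef_pos: [492.0, -113.0, 22.9]
tcp_rot: [2.911, 1.569, 2.911]
ft_force: [-3.8, -1.0, -2.3]
opening: 0.401
```

>>> {"op": "carry_out", "data": {
  "grip": [0.3, 0.3],
  "linear": [
    [0, 0, 0],
    [0, 0, 0]
  ],
  "turn": [0, 0]
}}

```text
t: 8.4
eef_pos: [492.2, -112.7, 22.9]
tcp_rot: [2.925, 1.569, 2.925]
ft_force: [-4.6, -2.3, -2.1]
opening: 0.403
```

```bash
python3 - <<'E'
from h import *
go([492,-98,20])
t=cams.read_camera('top');cv2.imwrite('pics/t8.png',cv2.resize(t[140:230,210:370],(800,450),interpolation=cv2.INTER_CUBIC))
E
```

```text
t 8.4 tcp [ 492.2 -112.7   22.9] tool shift/500: [ 0.0059  0.0294 -0.0004] norm 15.0
tool y in world [-0.  1.  0.] z [ 1.     0.    -0.001] x [-0.001  0.    -1.   ] q6 -1.93 F [-4.6 -2.3 -2.1] op 0.403
```

View pics/t8.png

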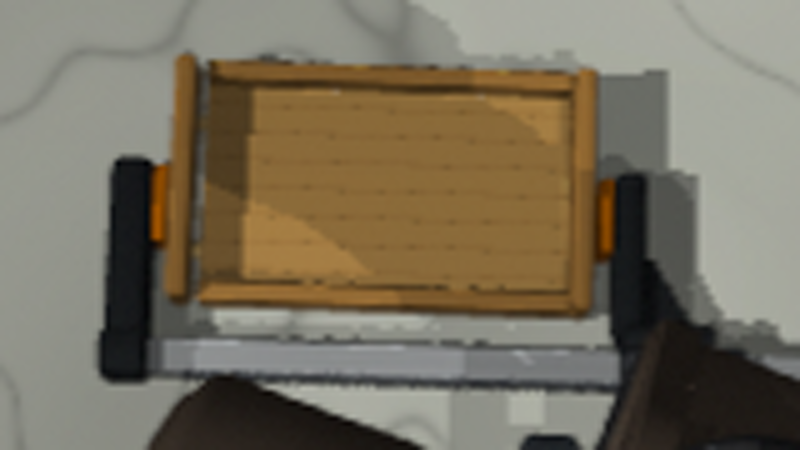

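Far pad (160,205) is touching the rail; about 4 mm of slack plus the rail gap (180–205, 180) remain. The third stroke should bear on the tray.

>>> {"op": "carry_out", "data": {
  "grip": [-0.2, -0.5, -0.5, -0.5, -0.5],
  "linear": [
    [0, 0.0075, 0],
    [0, 0.0075, 0],
    [0, 0.0075, 0],
    [0, 0.0075, 0],
    [0, 0, 0]
  ],
  "turn": [0, 0, 0, 0, 0]
}}

```text
t: 8.95
eef_pos: [493.3, -97.0, 23.3]
tcp_rot: [0.054, 1.57, 0.054]
ft_force: [0.7, 2.4, -1.2]
opening: 0.734
```

>>> {"op": "carry_out", "data": {
  "grip": [-0.5, -0.5, -0.5],
  "linear": [
    [0, 0, 0],
    [0, 0, 0],
    [0, 0, 0]
  ],
  "turn": [0, 0, 0]
}}

```text
t: 9.25
eef_pos: [493.1, -97.6, 23.3]
tcp_rot: [-0.093, 1.57, -0.093]
ft_force: [2.0, 1.7, -0.4]
opening: 0.752
```

>>> {"op": "carry_out", "data": {
  "grip": [0.0, 0.3, 0.3, 0.3, 0.3],
  "linear": [
    [0, -0.0075, 0],
    [0, -0.0075, 0],
    [0, -0.005, 0],
    [0, 0, 0],
    [0, 0, 0]
  ],
  "turn": [0, 0, 0, 0, 0]
}}

```text
t: 9.75
eef_pos: [491.6, -108.2, 22.9]
tcp_rot: [3.063, 1.568, 3.064]
ft_force: [-6.1, -5.3, 1.6]
opening: 0.461
```

>>> {"op": "carry_out", "data": {
  "grip": [0.3, 0.3, 0.3],
  "linear": [
    [0, 0, 0],
    [0, 0, 0],
    [0, 0, 0]
  ],
  "turn": [0, 0, 0]
}}

```text
t: 10.05
eef_pos: [491.6, -108.3, 22.9]
tcp_rot: [3.073, 1.568, 3.074]
ft_force: [-5.9, -6.1, -0.1]
opening: 0.455
```

```bash
python3 - <<'E'
from h import *
go([492,-98,20])
t=cams.read_camera('top');cv2.imwrite('pics/t9.png',cv2.resize(t[140:230,210:370],(800,450),interpolation=cv2.INTER_CUBIC))
E
```

```text
t 10.05 tcp [ 491.6 -108.3   22.9] tool shift/500: [0.0058 0.0205 0.0007] norm 10.7
tool y in world [-0.001  1.     0.   ] z [ 1.     0.001 -0.002] x [-0.002  0.    -1.   ] q6 -1.92 F [-5.9 -6.1 -0.1] op 0.455
```

The viewer's picture limit is used up, so I'll check the rail gap numerically.

```bash
python3 - <<'E'
from h import *
a=cv2.imread('pics/t8.png');b=cv2.imread('pics/t9.png')
for n,m in(('t8',a),('t9',b)):
  for y0 in (80,120,210,285):
    r=m[y0-4:y0+5,:].mean(0).astype(int)
    print(n,y0,'L',[f"{x}:{r[x][0]},{r[x][2]}" for x in range(140,250,6)])
    print('   R',[f"{x}:{r[x][0]},{r[x][2]}" for x in range(564,650,6)] if y0==210 else '')
E
```

```text
t8 80 L ['140:142,149', '146:142,149', '152:142,149', '158:142,149', '164:142,148', '170:135,146', '176:74,138', '182:41,122', '188:39,114', '194:27,79', '200:36,56', '206:60,69', '212:19,55', '218:18,56', '224:23,66', '230:23,71', '236:23,72', '242:27,81', '248:28,84']
   R 
t8 120 L ['140:142,149', '146:142,149', '152:142,149', '158:142,149', '164:141,147', '170:115,135', '176:53,132', '182:41,121', '188:35,104', '194:25,68', '200:35,67', '206:40,78', '212:32,79', '218:31,78', '224:32,78', '230:33,79', '236:32,79', '242:33,79', '248:34,82']
   R 
t8 210 L ['140:24,19', '146:16,3', '152:4,103', '158:0,160', '164:9,114', '170:41,127', '176:44,126', '182:40,113', '188:30,81', '194:48,65', '200:66,86', '206:45,102', '212:42,103', '218:42,103', '224:41,103', '230:41,102', '236:40,100', '242:44,107', '248:56,142']
   R ['564:60,145', '570:44,121', '576:44,132', '582:42,123', '588:38,111', '594:20,76', '600:0,91', '606:0,140', '612:4,85', '618:20,13', '624:27,23', '630:25,21', '636:22,18', '642:23,20', '648:57,61']
t8 285 L ['140:19,17', '146:9,7', '152:35,36', '158:69,75', '164:63,111', 
[... 802 characters left out ...]
0,18', '158:11,25', '164:0,140', '170:0,141', '176:19,99', '182:43,127', '188:41,119', '194:31,93', '200:26,70', '206:40,100', '212:40,98', '218:41,102', '224:42,103', '230:41,103', '236:41,103', '242:42,104', '248:41,102']
   R ['564:55,135', '570:41,113', '576:45,132', '582:42,123', '588:39,114', '594:21,84', '600:1,76', '606:0,79', '612:15,19', '618:27,22', '624:25,21', '630:22,19', '636:16,12', '642:47,49', '648:80,84']
t9 285 L ['140:27,23', '146:25,21', '152:18,15', '158:15,13', '164:62,62', '170:76,94', '176:49,128', '182:41,118', '188:36,107', '194:25,76', '200:29,83', '206:36,102', '212:36,101', '218:45,126', '224:53,150', '230:51,146', '236:51,146', '242:50,144', '248:50,144']
   R
```

>>> {"op": "carry_out", "data": {
  "grip": [0.3, 0.3, 0.3, 0.3, 0.3],
  "linear": [
    [0, 0, 0],
    [0, 0, 0],
    [0, 0, 0],
    [0, 0, 0],
    [0, 0, 0]
  ],
  "turn": [0, 0, 0, 0, 0]
}}

```text
t: 10.6
eef_pos: [491.6, -108.3, 22.9]
tcp_rot: [3.049, 1.568, 3.049]
ft_force: [-5.7, -6.4, 0.7]
opening: 0.454
```

>>> {"op": "carry_out", "data": {
  "grip": [0.3, 0.3, 0.3, 0.3, 0.3],
  "linear": [
    [0, 0, 0],
    [0, 0, 0],
    [0, 0, 0],
    [0, 0, 0],
    [0, 0, 0]
  ],
  "turn": [0, 0, 0, 0, 0]
}}

```text
t: 11.1
eef_pos: [491.6, -108.3, 22.9]
tcp_rot: [3.062, 1.568, 3.063]
ft_force: [-5.9, -5.6, 0.7]
opening: 0.455
```

Opening holds steady at 0.455, well short of the 0.403 seen at full stroke, so I'm handing in.

```bash
python3 -c "
from cell import env
print(env.job_done())"
```

```text
the job is handed in; nothing more can be done
None
```

The clamp is locked and tightened on the tray, and I handed the job in at about 11 s with the trigger still squeezed. I pushed the red toggle over to locked with the closed fingertips, then pumped the trigger three times at the fixed 30 N grip. I moved the tool along with each stroke so the handle stayed put.

**Last checks:**
- **Toggle:** the wrist picture taken after the push showed it leaning towards the handle.
- **Trigger:** strokes one and two went fully in, to about 39 mm between the fingers. The third stopped short at about 43 mm, roughly 0.31 rad. That is close to the 0.33 limit, but it held steady for the last second.
- **Rail and pads:** by pixel values in the top camera picture, the rail gap has closed along its whole length. Both orange pads touch the tray, and the one on the head looks slightly compressed.
- **Wrist force:** about 8 N at the end.

**What was less clean:**
- **Clamp moved:** it slid about 8–10 mm towards the robot while I pushed the toggle. I measured its position again before gripping.
- **Final check not viewed:** the 12-picture limit was reached, so I checked that last picture by its pixel values and did not view it.
- **Other objects:** I did not check the ramekin, pusher, bowl and glue bottle at the end. I planned the moves clear of them, and no large wrist force showed up.

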